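Clamp a block in a bench press with the coarse wheel, then the fine knob

TASK

Clamp the wooden block in the small bench press. Turn the large lower wheel clockwise until the foot just touches the block (a light touch, less than 20 N), then leave the wheel as it is and tighten with the small knob above it to a clamping force of about 45 N. Feel your way: well over that dents the wood. Let go at the end.

Things in the scene. Friction and masses are not known exactly. Their poses are not given: they have to be found in the camera images.
- press: small grey cast bench press, bolted down: base plate 180x140x14 mm, column at the back (+x side), head with its top 150 mm above the worktop and nothing but the two knobs above it. Origin on the worktop, straight under the common upright axis (z) of both knobs, the ram and the foot.
- wheel_grip (a point): centre of the large lower wheel (coarse), round and knurled, 56 mm across and 18 mm thick, on the axis; its underside is 18 mm above the head's top. The small knob stands on the same axis above it, its top 40 mm above this point (wheel and foot sink together as the small knob is turned).
- knob_grip (a point): grip point of the small upper knob (fine), round and knurled, 26 mm across and 20 mm tall, on the same axis; the point is 11 mm above its lower face, 9 mm below its top and 23 mm above the top of the large wheel.
- coarse (a joint): angle of the large wheel, rad, grows clockwise seen from above and lowers the foot 7 mm per rad; 0 to 0.6 at the start. Turning it takes 0.6 N m of friction plus 0.007 N m for each N of foot force; with the foot on the block the force grows by about 77 N per rad. It stays where it is left.
- fine (a joint): angle of the small knob, rad, grows clockwise seen from above and lowers the foot a further 2.5 mm per rad; 0 to 0.2 at the start, stop at 3.5. Turning it takes 0.22 N m of friction plus 0.0025 N m for each N of foot force; with the foot on the block the force grows by about 28 N per rad. It stays where it is left. The wheel sinks with the foot as this knob turns.
- block: loose wooden block, 62x110x38 mm, lying flat on the press's bed under the foot; origin at the centre of its underside, 26 mm above the worktop, its long side along its y.
- head_under (a point): point on the axis at the underside of the head, 120 mm above the worktop. The sprung round foot, 38 mm across, hangs below it; 5 to 16 mm of air lie between foot and block at the start: the foot's height on its stem is set differently each time and is not measured, so the touch must be felt (or seen). The foot's spring gives 12 N per mm.
Not all that is in view belongs to the job. Several things have the shape of the block; the one meant has the colours described above.

How it is judged:
On the way, in this order (a step that is already met when the one before it is completed fails the run):
1. the wheel has brought the foot into light touch with the block (0.5 to 20 N), the fine knob not yet turned (contact force between press and block between 0.5 and 20 N and value of joint fine below 0.35 rad), for 0.2 s.
2. the fine knob has been turned on and the foot presses the block with 32 to 60 N (contact force between press and block between 32 and 60 N and value of joint fine above 0.45 rad), for 0.2 s.
At the end, for the whole second after the job is handed in: The foot presses the block with 32 to 60 N, tightened with the fine knob (beyond 0.45 rad), and the block is at rest (all of step 2 and linear speed of block below 0.01 m/s); the robot touches nothing.
It fails at once if the foot presses the block with more than 75 N (dented) (contact force between press and block above 75 N).
It fails at once if the coarse wheel is turned on while the foot already presses with more than 25 N (contact force between press and block above 25 N and velocity of joint coarse above 0.08 rad/s).
It also fails if it takes over 72 s, if anything falls off the work surface, if the arm or the gripper's body presses on something with over 40 N, if the wrist force passes 120 N, or if a joint passes its speed limit or range.

ROBOT

A 7-joint arm with a two-finger parallel gripper is mounted at the origin on a cart in front of the work surface, level with it; the furniture and walls round the work are solid. World frame = base frame: x ahead of the robot, y to its left, z up, the work surface at z = 0. Lengths are in m, angles in rad, forces in N, time in s.
With the tool pointing down it reaches from about 0.425 to 0.925 m from the base axis. Payload 6.8 kg.
Tool frame: the origin (TCP) lies on the centre line of the jaws, within the pads' length; the fingertips stand 8 mm ahead of it and the grasp point (between the pads) lies 11 mm behind it (bot.tips_ahead is the distance from the TCP to the fingertips, in m); z points along the fingers, y is the line along which they close (so a half turn about z gives the same grasp; the last joint's range is limited). The gripper opens to 85 mm and grips with 20 to 120 N. Pads are 22 mm wide; open, the fingers measure 114 mm over their backs; the gripper's body (76 mm by 85 mm) begins 54 mm behind the grasp point. The pads swing forward as they close: fully open they stand 13 mm farther back than shut.
Start: joints at [1.103, 0.477, 0.022, 1.555, -0.011, 1.109, -0.083], TCP at [0.238, -0.632, 0.239] pointing down, gripper open.
Joint ranges: [-2.96, 2.96], [-0.34, 2.1], [-1.41, 1.46], [0.24, 2.44], [-1.37, 4.51], [0.17, 1.92], [-2.96, 2.96]. Speed limits (rad/s): [2.39, 2.39, 3.14, 3.14, 3.14, 3.14, 3.14].

INTERFACE

Orientations are given as a unit quaternion [w, x, y, z].
In Python, from station import bot gives the robot as it stands.
- The arm moves only by the tool send_rows, never from a script. Its argument "deltas" is text: rows parted by semicolons, each of 4 numbers parted by spaces: the shift along the tool's x, y, z in m, then the turn about the tool's z in degrees. In form: x y z spin; .... A call has 1 to 5 rows; each row is the pose to reach, as a shift and turn from the pose commanded when the call began, along the tool's axes at that moment; what a row does not reach only later rows make up. A row lasts 1/10 s, in which the tool goes at most 50 mm and 8.59 degrees, less where a joint would pass 70% of its speed; a pose out of reach is approached as far as the arm can. A call with a gripper value outside its range is refused whole. "claw" is the opening, from 0 (shut) to 1 (fully open), set as the call begins (left out, the last holds). The fingers move at their own pace and stop on an object; "force" is the grip in N (left out, the last holds). Time passes only in rows, so rows that repeat a pose let the fingers close. It gives the time, the measured TCP pose, the force, the opening and the grip force at its end, in the units of the state.
- bot.get_obs(): the state, without advancing time (a new reading comes with each control period).
- bot.read_camera(name): name is "side" or "top" or "wrist"; returns a dict with "img" (420x560x3 uint8, red, green, blue), "depth" (420x560 float32, m along the optical axis (not along the pixel's ray), 0 where there is no reading), "fx", "fy", "cx", "cy" (pixels), "dist_coeffs" ([k1, k2, p1, p2, k3] as OpenCV has them; the pictures are not rectified), "camera_from_world" (4x4, takes a point from world to camera coordinates). Camera axes: x right, y up, looking along -z (the intrinsics and any distortion apply to the point x, -y, -z); pixel columns grow to the right and rows downward; lengths in m; the calibration is good to about 2 mm. A picture is of the moment at which its call begins.
- bot.hand_in(): hands the job in; it is judged then, once.
Trained networks look in a picture, given as the dict that the camera call returned (one of the last four; its "shot" number tells which), for a name from the list of things; names that differ only in an ending like _2 or _b are one class to them, and where a whole thing is asked for, a point or a joint stands for the part that bears it (a point fixed in the world has none). Each returns a list of dicts, best first, with "confidence" (0 to 1); they miss things now and then, are a little off and sometimes report something else, mostly with a low value. They report only what shows in the picture. A call takes as long as a camera call. They do not tell look-alikes from the thing itself.
- bot.masks_of(picture, query): "mask" (420x560 bool, what is visible of it).
- bot.landmark_of(picture, query): "xyz" ([x, y, z] in m, in world coordinates, good to about 4 mm: a listed point, or the origin of a listed thing).
The state is a dict: "t": time; "q": joint angles; "joint_vel": joint speeds; "joint_torque": joint torques, N m; "eef_pos": TCP position; "tool_rot": TCP orientation; "contact_force": force on the tool from outside, world axes, zero at the start; "torque": the same for the moment, N m; "gripper_width": opening from 0.0 (shut) to 1.0 (fully open); "grasp_force": force on a finger pad.
Only numpy, scipy, OpenCV 4.12 (cv2) and the standard library are available. Lean on these libraries where they do the work, as an engineer would, in place of code of your own. Each camera call takes 0.05 s, during which the arm holds its last target. There are 200 camera calls.

## Working session

There is one attempt and no reset: what is moved stays moved. The work goes in short steps, Python scripts to look and compute and a tool call to move; the robot and the scene stay as the last step left them, time stands still between calls to the robot, and variables do not carry over. Pictures are saved under pics/ and viewed, at most 10 in all, crops included, and the job is handed in when it is done.

Besides the shell and the picture viewer there is one more tool, called after ">>>" as name(argument=value, ...) on one line, values as JSON. send_rows: Moves the arm, as the interface text tells. Its arguments: {"type":"object","properties":{"deltas":{"type":"string"},"claw":{"type":"number"},"force":{"type":"number"}},"required":["deltas"]}

```bash
mkdir -p pics; cat > h.py <<'E'
from station import bot
import numpy as np, cv2
def save(p,n): cv2.imwrite(f'pics/{n}.png',p['img'][:,:,::-1])
def st():
    o=bot.get_obs(); print({k:np.round(o[k],3).tolist() for k in ['t','q','eef_pos','tool_rot','contact_force','torque','gripper_width','grasp_force']})
def lm(p,q): 
    for d in bot.landmark_of(p,q)[:4]: print(q,np.round(d['xyz'],4),round(d['confidence'],2))
E
python3 - <<'E'
from h import *
st()
ims=[]
for c in ['side','top']:
    p=bot.read_camera(c); ims.append(p['img']); print(c)
    for q in ['press','wheel_grip','knob_grip','block','head_under']: lm(p,q)
im=np.hstack(ims)[:,:,::-1]; cv2.imwrite('pics/a.png',cv2.resize(im,(800,300)))
cv2.imwrite('pics/side.png',ims[0][:,:,::-1]);cv2.imwrite('pics/top.png',ims[1][:,:,::-1])
E
```

```text
{'t': 0.0, 'q': [1.103, 0.478, 0.022, 1.556, -0.011, 1.109, -0.083], 'eef_pos': [0.237, -0.631, 0.238], 'tool_rot': [-0.001, 0.984, 0.179, -0.0], 'contact_force': [-0.165, -0.334, -0.667], 'torque': [-0.012, 0.036, 0.033], 'gripper_width': 1.003, 'grasp_force': 0.0}
side
wheel_grip [0.5347 0.0301 0.18  ] 0.78
knob_grip [0.5389 0.0256 0.2109] 0.73
block [0.5501 0.2727 0.0017] 0.92
block [ 0.5221 -0.2364 -0.0026] 0.91
block [ 0.664  -0.156  -0.0023] 0.89
block [0.5396 0.0287 0.0294] 0.71
head_under [0.5377 0.0321 0.122 ] 0.58
top
press [ 0.5354  0.0328 -0.002 ] 0.68
wheel_grip [0.5338 0.0302 0.1723] 0.55
knob_grip [0.5377 0.0263 0.2068] 0.84
block [0.5399 0.0302 0.0233] 0.79
block [0.5521 0.2694 0.0026] 0.79
block [ 0.6651 -0.1568  0.0025] 0.65
block [ 0.5205 -0.2334  0.0035] 0.64
head_under [0.5317 0.0299 0.1208] 0.79
```

View pics/side.png

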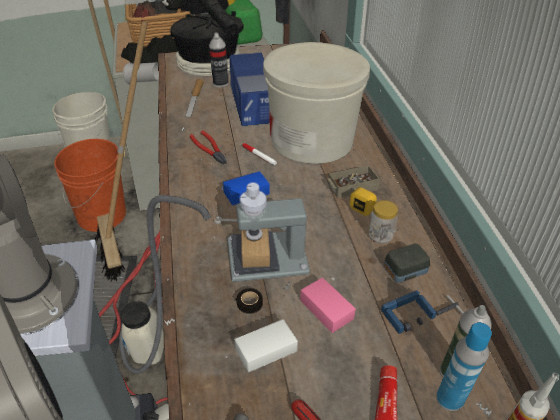

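View pics/top.png

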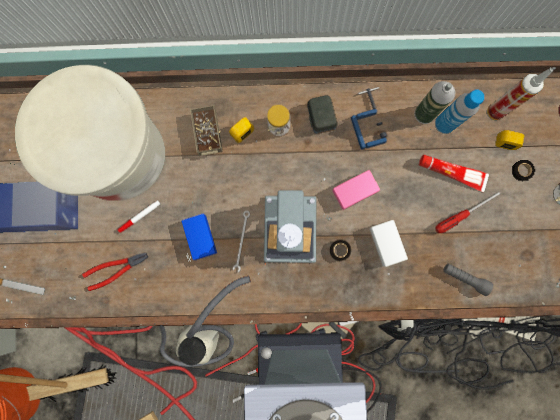

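The wooden block is on the press bed at side (256,248) / top (277–305,240). The look-alikes are blue (245,188), pink (327,303) and white (266,344), all in the side view. Only the one in the press is wood-coloured and under the foot. I'll confirm this in a crop.

```bash
cat >> h.py <<'E'
from scipy.spatial.transform import Rotation as Ro
def delta(w):
    o=bot.get_obs(); q=o['tool_rot']; R=Ro.from_quat([q[1],q[2],q[3],q[0]]).as_matrix()
    x=R[:,0]; print('toolframe',np.round(R.T@(np.array(w)-o['eef_pos']),4),'yawx',round(np.degrees(np.arctan2(x[1],x[0])),1),'z',np.round(R[:,2],4))
E
python3 - <<'E'
from h import *
im=cv2.imread('pics/side.png')[170:290,200:360]; cv2.imwrite('pics/crop.png',cv2.resize(im,None,fx=5,fy=5,interpolation=cv2.INTER_CUBIC))
delta([.537,.0285,.30]); print(bot.tips_ahead)
E
```

```text
toolframe [ 0.5126 -0.5126 -0.0607] yawx 20.6 z [-0.  0. -1.]
0.008
```

View pics/crop.png

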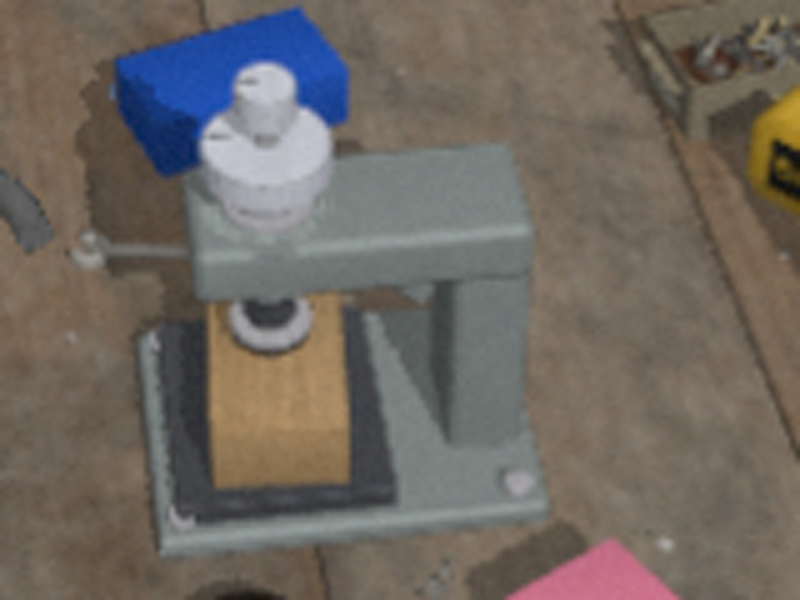

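>>> send_rows(deltas="0 0 -0.05 8; 0.03 -0.03 -0.07 16; 0.06 -0.06 -0.07 24; 0.09 -0.09 -0.07 32; 0.12 -0.12 -0.07 40", claw=1, force=100)

```text
t: 1.1
eef_pos: [0.3083, -0.4757, 0.3097]
tool_rot: [0.0, 0.985, -0.171, 0.0]
contact_force: [0.4, -0.4, 0.1]
gripper_width: 0.999
grasp_force: 0.0
```

```bash
python3 - <<'E'
from h import *
st(); delta([.537,.0285,.30])
E
```

```text
{'t': 1.1, 'q': [0.808, 0.237, 0.094, 1.739, -0.024, 1.166, -1.006], 'eef_pos': [0.308, -0.476, 0.31], 'tool_rot': [0.0, 0.985, -0.171, 0.0], 'contact_force': [0.424, -0.374, 0.088], 'torque': [0.01, -0.066, -0.05], 'gripper_width': 0.999, 'grasp_force': 0.0}
toolframe [ 0.0451 -0.5518  0.0096] yawx -19.7 z [ 7.e-04 -5.e-04 -1.e+00]
```

The crop confirms it: wood-coloured block on the dark bed under the foot, with knob and wheel above at (265,95)/(265,150) in the crop. Positive spin lowers q7, so I'll unwind the wrist during the approach.

>>> send_rows(deltas="0.004 -0.045 0 -8; 0.008 -0.09 0 -16; 0.012 -0.135 0 -24; 0.016 -0.18 0 -32; 0.02 -0.22 0 -40")

```text
t: 1.6
eef_pos: [0.4003, -0.2741, 0.3097]
tool_rot: [0.0, 0.983, 0.182, 0.0]
contact_force: [1.0, -0.0, 0.3]
gripper_width: 1.005
grasp_force: 0.0
```

```bash
python3 - <<'E'
from h import *
st(); delta([.537,.0285,.30])
E
```

```text
{'t': 1.6, 'q': [0.602, 0.103, -0.141, 1.899, 0.016, 1.14, -0.749], 'eef_pos': [0.4, -0.274, 0.31], 'tool_rot': [0.0, 0.983, 0.182, 0.0], 'contact_force': [0.98, -0.043, 0.309], 'torque': [-0.062, 0.001, 0.006], 'gripper_width': 1.005, 'grasp_force': 0.0}
toolframe [ 0.236  -0.2335  0.0097] yawx 21.0 z [ 8.e-04 -4.e-04 -1.e+00]
```

>>> send_rows(deltas="0.035 -0.035 0 -8; 0.07 -0.07 0 -16; 0.105 -0.105 0 -24; 0.14 -0.14 0 -32; 0.175 -0.175 0 -40")

```text
t: 2.1
eef_pos: [0.5023, -0.0491, 0.3098]
tool_rot: [0.0, 0.862, 0.507, 0.0]
contact_force: [0.5, -0.7, -0.6]
gripper_width: 0.999
grasp_force: 0.0
```

```bash
python3 - <<'E'
from h import *
st(); delta([.537,.0285,.30])
E
```

```text
{'t': 2.1, 'q': [0.329, 0.156, -0.397, 1.845, 0.066, 1.152, -0.597], 'eef_pos': [0.502, -0.049, 0.31], 'tool_rot': [0.0, 0.862, 0.507, 0.0], 'contact_force': [0.47, -0.677, -0.574], 'torque': [-0.054, -0.055, -0.038], 'gripper_width': 0.999, 'grasp_force': 0.0}
toolframe [ 0.0847 -0.0074  0.0098] yawx 60.9 z [ 1.1e-03 -3.0e-04 -1.0e+00]
```

>>> send_rows(deltas="0.04 -0.004 0 -8; 0.085 -0.007 0 -16; 0.085 -0.007 0 -24; 0.085 -0.007 0 -32; 0.085 -0.007 0 -40")

```text
t: 2.6
eef_pos: [0.5375, 0.027, 0.3093]
tool_rot: [0.0, 0.636, 0.772, -0.0]
contact_force: [-0.5, -0.2, -0.4]
gripper_width: 0.998
grasp_force: 0.0
```

>>> send_rows(deltas="0 0 0 -8; 0 0 0 -16; 0 0 0 -24; 0 0 0 -32; 0 0 0 -40")

```text
t: 3.1
eef_pos: [0.5374, 0.0264, 0.3094]
tool_rot: [0.0, 0.334, 0.942, -0.0]
contact_force: [-0.4, 0.4, 0.1]
gripper_width: 0.998
grasp_force: 0.0
```

>>> send_rows(deltas="0 0 0 -8; 0 0 0 -16; 0 0 0 -24; 0 0 0 -32; 0 0 0 -40")

```text
t: 3.6
eef_pos: [0.5374, 0.0264, 0.3094]
tool_rot: [0.0, -0.008, 1.0, -0.0]
contact_force: [-0.3, 0.4, -0.2]
gripper_width: 0.997
grasp_force: 0.0
```

>>> send_rows(deltas="0 0 0 -8; 0 0 0 -16; 0 0 0 -24; 0 0 0 -32; 0 0 0 -32")

```text
t: 4.1
eef_pos: [0.5374, 0.0264, 0.3094]
tool_rot: [0.0, -0.281, 0.96, 0.0]
contact_force: [-0.2, 0.9, 0.4]
gripper_width: 1.005
grasp_force: 0.0
```

```bash
python3 - <<'E'
from h import *
st(); delta([.537,.0285,.30])
p=bot.read_camera('wrist'); save(p,'w1')
for q in ['wheel_grip','knob_grip','head_under','press']: lm(p,q)
# knob top from depth: points with z in slices
d=p['depth']; v,u=np.nonzero(d>0); K=np.array([[p['fx'],0,p['cx']],[0,p['fy'],p['cy']],[0,0,1.]])
n=cv2.undistortPoints(np.stack([u,v],1).astype(float).reshape(-1,1,2),K,np.array(p['dist_coeffs'])).reshape(-1,2)
z=d[v,u]; C=np.stack([n[:,0]*z,-n[:,1]*z,-z,np.ones_like(z)],1)
W=(C@np.linalg.inv(p['camera_from_world']).T)[:,:3]
near=np.hypot(W[:,0]-.537,W[:,1]-.0285)<.045
for lo,hi in [(.178,.194),(.21,.226)]:
    P=W[near&(W[:,2]>lo)&(W[:,2]<hi)]
    if len(P)>9:
        c,r=cv2.minEnclosingCircle(P[:,:2].astype(np.float32)); print(lo,len(P),np.round(c,4),round(r,4),np.median(P[:,2]))
E
```

```text
{'t': 4.1, 'q': [0.524, 0.289, -0.833, 1.754, 0.228, 1.199, 1.77], 'eef_pos': [0.537, 0.026, 0.309], 'tool_rot': [0.0, -0.281, 0.96, 0.0], 'contact_force': [-0.152, 0.885, 0.36], 'torque': [-0.062, 0.0, -0.026], 'gripper_width': 1.005, 'grasp_force': 0.0}
toolframe [-0.0008  0.002   0.0094] yawx -147.3 z [ 1.e-04  1.e-04 -1.e+00]
wheel_grip [0.5345 0.0287 0.1801] 0.69
knob_grip [0.5358 0.0301 0.2076] 0.65
press [ 0.5354  0.0286 -0.0029] 0.72
0.178 2121 [0.5356 0.0279] 0.0286 0.18571294112614528
0.21 895 [0.5357 0.0277] 0.0136 0.21769927425562174
```

View pics/w1.png

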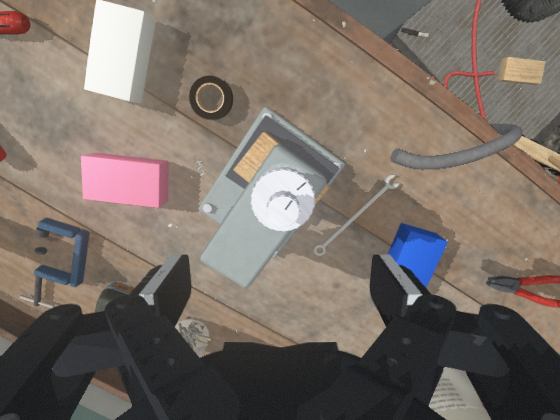

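The wrist view shows wheel (283,200) and knob (285,207) on a common axis, which depth puts at (0.5357, 0.0278) with heights as specified. Descending over the wheel.

>>> send_rows(deltas="0.001 0.002 0.04 0; 0.001 0.002 0.08 0; 0.001 0.002 0.115 0; 0.001 0.002 0.135 0; 0.001 0.002 0.146 0")

```text
t: 4.85
eef_pos: [0.5345, 0.0275, 0.1614]
tool_rot: [-0.001, -0.28, 0.96, 0.0]
contact_force: [0.6, 1.0, 0.6]
gripper_width: 0.998
grasp_force: 0.0
```

>>> send_rows(deltas="0 0 0 0; 0 0 0 0; 0 0 0 0; 0 0 0 0; 0 0 0 0", claw=0.5, force=100)

```text
t: 5.35
eef_pos: [0.5363, 0.0282, 0.1651]
tool_rot: [0.001, -0.281, 0.96, -0.0]
contact_force: [-2.4, 0.2, 6.1]
gripper_width: 0.629
grasp_force: 104.1
```

```bash
python3 - <<'E'
from h import *
st(); delta([.5357,.0278,.163])
E
```

```text
{'t': 5.35, 'q': [0.443, 0.443, -0.768, 1.92, 0.383, 0.927, 1.629], 'eef_pos': [0.536, 0.028, 0.165], 'tool_rot': [0.001, -0.281, 0.96, -0.0], 'contact_force': [-2.358, 0.165, 6.105], 'torque': [0.16, 0.655, 0.008], 'gripper_width': 0.629, 'grasp_force': 104.073}
toolframe [ 0.0007 -0.      0.0021] yawx -147.4 z [ 0.0023  0.     -1.    ]
```

>>> send_rows(deltas="0 0 0 5; 0 0 0 10; 0 0 0 15; 0 0 0 20; 0 0 0 25")

```text
t: 5.85
eef_pos: [0.5364, 0.0279, 0.1652]
tool_rot: [0.001, -0.065, 0.998, -0.0]
contact_force: [-2.3, -0.3, 6.1]
gripper_width: 0.626
grasp_force: 104.0
```

```bash
cat >> h.py <<'E'
def snap(name=None):
    T=[];F=[]
    o=bot.get_obs(); print('t',round(o['t'],2),'tz now',np.round(o['torque'],3),'F',np.round(o['contact_force'],1),'w',round(float(o['gripper_width']),3))
    p=bot.read_camera('side'); 
    o=bot.get_obs(); print('after tz',np.round(o['torque'],3),'q7',round(o['q'][6],3)); delta([.5357,.0278,.163])
    if name: np.savez('pics/'+name,img=p['img'],depth=p['depth'])
    return p
E
python3 - <<'E'
from h import *
p=snap('s25'); im=p['img'][170:290,200:360,::-1]; cv2.imwrite('pics/s25.png',cv2.resize(im,None,fx=5,fy=5,interpolation=cv2.INTER_CUBIC))
E
```

```text
t 5.85 tz now [-0.069  0.546  0.613] F [-2.3 -0.3  6.1] w 0.626
after tz [ 0.086  0.44  -0.135] q7 1.235
toolframe [0.0007 0.     0.0022] yawx -172.8 z [ 2.9e-03 -7.0e-04 -1.0e+00]
```

View pics/s25.png

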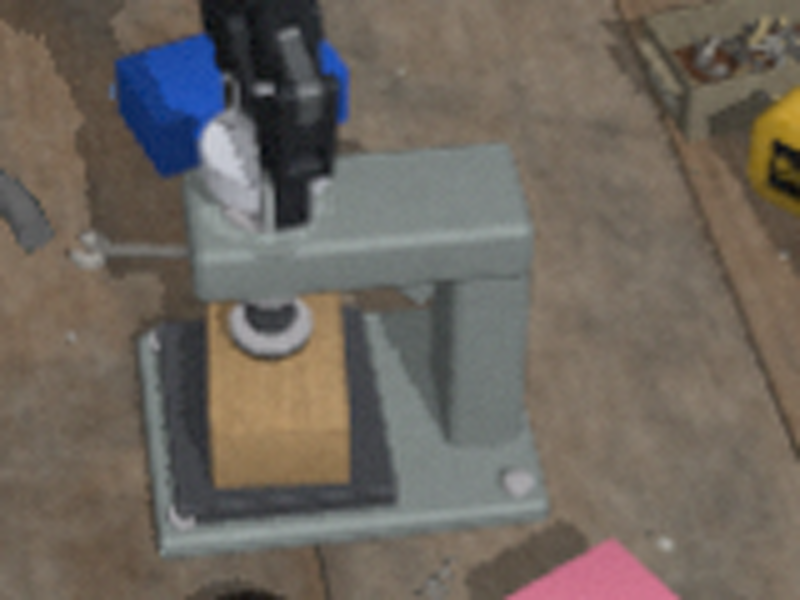

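Wheel follows: Tz during the turn is 0.61 N·m, matching pure friction, and the foot (270,325 in the crop) has moved down slightly. Continuing by feel.

>>> send_rows(deltas="0 0 0 5; 0 0 0 10")

```text
t: 6.1
eef_pos: [0.5364, 0.0278, 0.1651]
tool_rot: [0.001, 0.022, 1.0, -0.0]
contact_force: [-2.0, -0.9, 6.0]
gripper_width: 0.623
grasp_force: 104.1
```

```bash
python3 -c "
from h import *
snap('s35')"
```

```text
t 6.1 tz now [-0.177  0.474  0.561] F [-2.  -0.9  6. ] w 0.623
after tz [-0.066  0.447 -0.186] q7 1.079
toolframe [ 0.0007 -0.      0.0022] yawx 177.2 z [ 2.9e-03 -8.0e-04 -1.0e+00]
```

>>> send_rows(deltas="0 0 0 5; 0 0 0 10")

```text
t: 6.35
eef_pos: [0.5364, 0.0276, 0.1652]
tool_rot: [0.001, 0.109, 0.994, -0.0]
contact_force: [-2.0, -1.5, 6.4]
gripper_width: 0.628
grasp_force: 104.1
```

```bash
python3 -c "
from h import *
snap('s45')"
```

```text
t 6.35 tz now [-0.296  0.474  0.55 ] F [-2.  -1.5  6.4] w 0.628
after tz [-0.167  0.429 -0.239] q7 0.923
toolframe [ 0.0007 -0.      0.0021] yawx 167.2 z [ 2.8e-03 -9.0e-04 -1.0e+00]
```

```bash
cat >> h.py <<'E'
def track(a,b):
    # subpixel shift of foot (tmpl from image a) relative to a static press patch
    A=cv2.cvtColor(a,cv2.COLOR_RGB2GRAY).astype(np.float32);B=cv2.cvtColor(b,cv2.COLOR_RGB2GRAY).astype(np.float32)
    out=[]
    for (r0,r1,c0,c1) in [(233,243,243,266),(255,275,235,300)]:
        T=A[r0:r1,c0:c1]
        w=np.eye(2,3,dtype=np.float32)
        S=B[r0-6:r1+8,c0-4:c1+4]; w[:,2]=[4,6]
        try: cc,w=cv2.findTransformECC(T,S,w,cv2.MOTION_TRANSLATION,(3,200,1e-5),None,3); out.append((np.round(w[:,2]-[4,6],2).tolist(),round(cc,3)))
        except cv2.error as e: out.append(None)
    print('track',out)
E
python3 -c "
from h import *
a=cv2.imread('pics/side.png')[:,:,::-1].copy()
for n in ['s25','s35','s45']: track(a,np.load('pics/'+n+'.npz')['img'])
p=bot.read_camera('side')
M=p['camera_from_world'];
for z in [.064,.074,.084]:
    c=M@np.array([.5357,.0278,z,1]);print(z,p['cx']+p['fx']*c[0]/-c[2],p['cy']-p['fy']*c[1]/-c[2])
"
```

```text
track [([0.12, 0.99], 0.993), ([0.01, -0.14], 0.997)]
track [([0.24, 1.41], 0.981), ([0.02, -0.14], 0.997)]
track [([0.24, 1.75], 0.984), ([0.04, -0.13], 0.997)]
0.064 253.80054542052125 237.12123736903183
0.074 253.71473748003757 233.95491553849033
0.084 253.62800709895896 230.75455555510834
```

>>> send_rows(deltas="0 0 0 5; 0 0 0 10")

```text
t: 6.65
eef_pos: [0.5364, 0.0275, 0.1652]
tool_rot: [0.001, 0.195, 0.981, -0.0]
contact_force: [-2.5, -1.5, 7.1]
gripper_width: 0.624
grasp_force: 104.2
```

```bash
python3 -c "
from h import *
a=cv2.imread('pics/side.png')[:,:,::-1].copy()
p=snap('s55'); track(a,p['img'])"
```

```text
t 6.65 tz now [-0.327  0.576  0.6  ] F [-2.5 -1.5  7.1] w 0.624
after tz [-0.216  0.486 -0.147] q7 0.766
toolframe [0.0007 0.     0.0022] yawx 157.2 z [ 0.0027 -0.0011 -1.    ]
track [([0.19, 2.06], 0.981), ([0.03, -0.12], 0.997)]
```

>>> send_rows(deltas="0 0 0 5; 0 0 0 10")

```text
t: 6.9
eef_pos: [0.5363, 0.0274, 0.1651]
tool_rot: [0.001, 0.28, 0.96, -0.0]
contact_force: [-2.6, -1.5, 6.4]
gripper_width: 0.627
grasp_force: 104.1
```

```bash
python3 -c "
from h import *
a=cv2.imread('pics/side.png')[:,:,::-1].copy()
p=snap('s65'); track(a,p['img'])"
```

```text
t 6.9 tz now [-0.453  0.619  0.567] F [-2.6 -1.5  6.4] w 0.627
after tz [-0.293  0.536 -0.177] q7 0.608
toolframe [ 0.0007 -0.      0.0022] yawx 147.2 z [ 0.0026 -0.0012 -1.    ]
track [None, ([0.02, -0.13], 0.997)]
```

>>> send_rows(deltas="0 0 0 5; 0 0 0 10")

```text
t: 7.15
eef_pos: [0.5362, 0.0273, 0.1652]
tool_rot: [0.001, 0.363, 0.932, -0.0]
contact_force: [-2.3, -1.5, 6.9]
gripper_width: 0.625
grasp_force: 104.2
```

```bash
python3 -c "
from h import *
a=cv2.imread('pics/side.png')[:,:,::-1].copy()
p=snap('s75'); track(a,p['img'])
im=p['img'][170:290,200:360,::-1]; cv2.imwrite('pics/s75.png',cv2.resize(im,None,fx=5,fy=5,interpolation=cv2.INTER_CUBIC))"
```

```text
t 7.15 tz now [-0.481  0.644  0.626] F [-2.3 -1.5  6.9] w 0.625
after tz [-0.42   0.599 -0.176] q7 0.451
toolframe [0.0008 0.     0.0022] yawx 137.2 z [ 0.0024 -0.0013 -1.    ]
track [None, ([0.02, -0.13], 0.997)]
```

View pics/s75.png

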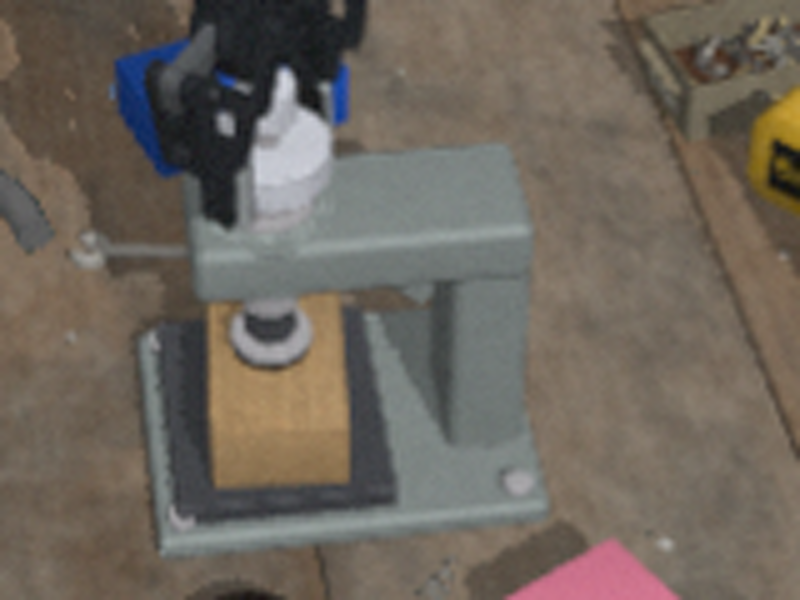

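```bash
cat >> h.py <<'E'
def vt(n):
    a=np.load('pics/s45.npz')['img'];b=np.load(f'pics/{n}.npz')['img']
    A,B=[cv2.cvtColor(x,cv2.COLOR_RGB2GRAY).astype(np.float32) for x in (a,b)]
    T=A[232:246,243:266]; S=B[230:256,241:268]; w=np.float32([[1,0,2],[0,1,3]])
    cc,w=cv2.findTransformECC(T,S,w,cv2.MOTION_TRANSLATION,(3,200,1e-5),None,3); print(n,'foot shift px',np.round(w[:,2]-2,2),round(cc,3))
E
python3 -c "
from h import *
for n in ['s25','s35','s45','s55','s65','s75']: vt(n)
p=bot.read_camera('side'); M=p['camera_from_world']
th=np.linspace(0,6.28,100)
for z in [.064,.070,.076]:
    c=M@np.stack([.5357+.019*np.cos(th),.0278+.019*np.sin(th),0*th+z,0*th+1]); v=p['cy']-p['fy']*c[1]/-c[2]; print(z,v.max(), 'crop',(v.max()-170)*5)
"
```

```text
s25 foot shift px [-0.12 -0.71] 0.993
s35 foot shift px [-0.01 -0.32] 0.988
s45 foot shift px [0.02 0.06] 0.995
s55 foot shift px [-0.07  0.45] 0.985
s65 foot shift px [0.01 0.89] 0.989
s75 foot shift px [-0.    1.23] 0.989
0.064 242.96514623038885 crop 364.8257311519443
0.07 241.0658413810813 crop 355.3292069054065
0.076 239.1541931920478 crop 345.7709659602391
```

>>> send_rows(deltas="0 0 0 5; 0 0 0 10")

```text
t: 7.45
eef_pos: [0.5361, 0.0272, 0.1652]
tool_rot: [0.001, 0.442, 0.897, -0.0]
contact_force: [-3.3, -2.7, 8.1]
gripper_width: 0.628
grasp_force: 104.2
```

```bash
python3 -c "
from h import *
p=snap('s85'); vt('s85')"
```

```text
t 7.45 tz now [-0.511  0.777  0.611] F [-3.3 -2.7  8.1] w 0.628
after tz [-0.533  0.73  -0.164] q7 0.293
toolframe [ 0.0007 -0.      0.0022] yawx 127.2 z [ 0.0022 -0.0013 -1.    ]
s85 foot shift px [-0.06  1.43] 0.98
```

```bash
python3 -c "
from h import *
for i in range(3): p=snap('s85%d'%i); vt('s85%d'%i)" | grep -v tool
```

```text
t 7.5 tz now [-0.533  0.73  -0.164] F [-2.6 -2.4  6.7] w 0.627
after tz [-0.404  0.706 -0.572] q7 0.297
s850 foot shift px [-0.08  1.43] 0.981
t 7.55 tz now [-0.404  0.706 -0.572] F [-2.6 -1.7  7.2] w 0.626
after tz [-0.39   0.71  -0.584] q7 0.298
s851 foot shift px [-0.09  1.41] 0.981
t 7.6 tz now [-0.39   0.71  -0.584] F [-3.6 -1.9  6.7] w 0.62
after tz [-0.358  0.748 -0.529] q7 0.298
s852 foot shift px [-0.07  1.41] 0.98
```

>>> send_rows(deltas="0 0 0 2.5; 0 0 0 5")

```text
t: 7.85
eef_pos: [0.5361, 0.0272, 0.1652]
tool_rot: [0.001, 0.48, 0.877, -0.0]
contact_force: [-3.4, -2.6, 8.6]
gripper_width: 0.623
grasp_force: 104.3
```

```bash
python3 -c "
from h import *
for i in range(4): p=snap('s90%d'%i); vt('s90%d'%i)" | grep -v tool
```

```text
t 7.85 tz now [-0.581  0.787  0.745] F [-3.4 -2.6  8.6] w 0.623
after tz [-0.5    0.777  0.163] q7 0.217
s900 foot shift px [-0.07  1.46] 0.977
t 7.9 tz now [-0.5    0.777  0.163] F [-3.  -2.2  7.2] w 0.625
after tz [-0.487  0.797 -0.099] q7 0.219
s901 foot shift px [-0.09  1.44] 0.977
t 7.95 tz now [-0.487  0.797 -0.099] F [-3.4 -3.4  8.7] w 0.629
after tz [-0.461  0.776 -0.144] q7 0.22
s902 foot shift px [-0.08  1.46] 0.977
t 8.0 tz now [-0.461  0.776 -0.144] F [-2.8 -2.   6.1] w 0.626
after tz [-0.446  0.855 -0.077] q7 0.22
s903 foot shift px [-0.07  1.46] 0.977
```

The foot stopped moving (shift plateaus at 1.45 px) and torque rose, so contact is at about 80° and the force now is about 13 N. Step 1 was also held at 85° (about 6 N). Releasing and moving up to the fine knob.

>>> send_rows(deltas="0 0 0 0; 0 0 0 0; 0 0 0 0; 0 0 0 0", claw=0.9)

```text
t: 8.45
eef_pos: [0.5357, 0.0279, 0.1635]
tool_rot: [0.0, 0.48, 0.877, 0.0]
contact_force: [0.4, 0.1, -0.0]
gripper_width: 0.899
grasp_force: 0.0
```

>>> send_rows(deltas="0 0 -0.015 0; 0 0 -0.03 0; 0 0 -0.037 0; 0 0 -0.037 0; 0 0 -0.037 0")

```text
t: 8.95
eef_pos: [0.5353, 0.0276, 0.1999]
tool_rot: [-0.0, 0.48, 0.877, -0.0]
contact_force: [1.6, -0.4, -0.3]
gripper_width: 0.902
grasp_force: 0.0
```

```bash
python3 -c "
from h import *
p=snap('r'); vt('r'); delta([.5357,.0278,.2])"
```

```text
t 8.95 tz now [ 0.045 -0.067  0.022] F [ 1.6 -0.4 -0.3] w 0.902
after tz [ 0.008 -0.005 -0.031] q7 0.246
toolframe [-0.0002  0.0007  0.0366] yawx 122.6 z [-1.e-03 -1.e-04 -1.e+00]
r foot shift px [-0.06  1.45] 0.977
toolframe [-0.0002  0.0006 -0.0004] yawx 122.6 z [-1.e-03 -1.e-04 -1.e+00]
```

Close on the knob.

>>> send_rows(deltas="0 0 0 0; 0 0 0 0; 0 0 0 0; 0 0 0 0; 0 0 0 0", claw=0.1, force=90)

```text
t: 9.5
eef_pos: [0.5356, 0.0278, 0.2005]
tool_rot: [0.0, 0.48, 0.877, 0.0]
contact_force: [0.2, -0.4, 1.5]
gripper_width: 0.278
grasp_force: 88.1
```

>>> send_rows(deltas="0 0 0 0; 0 0 0 0; 0 0 0 0; 0 0 0 0; 0 0 0 0")

```text
t: 10.0
eef_pos: [0.5356, 0.0278, 0.2004]
tool_rot: [0.0, 0.48, 0.877, 0.0]
contact_force: [-1.2, 0.2, 4.0]
gripper_width: 0.274
grasp_force: 88.1
```

```bash
python3 -c "
from h import *
p=snap('g'); im=p['img'][150:270,180:340,::-1]; cv2.imwrite('pics/g.png',cv2.resize(im,None,fx=5,fy=5,interpolation=cv2.INTER_CUBIC))"
```

```text
t 10.0 tz now [0.11  0.16  0.026] F [-1.2  0.2  4. ] w 0.274
after tz [0.085 0.227 0.037] q7 0.246
toolframe [-0.0001  0.0001  0.0374] yawx 122.6 z [ 3.e-04  1.e-04 -1.e+00]
```

View pics/g.png

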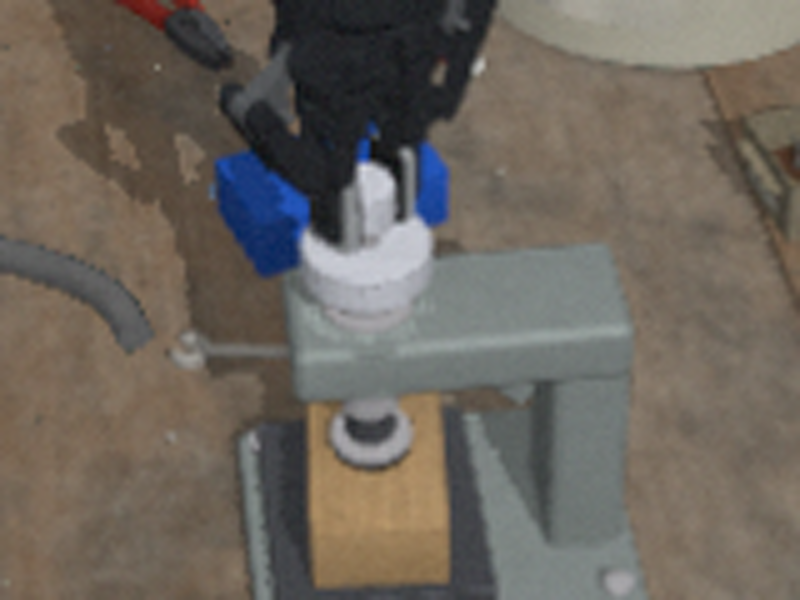

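>>> send_rows(deltas="0 0 0.0003 6; 0 0 0.0006 12; 0 0 0.0008 18; 0 0 0.001 24; 0 0 0.0013 30")

```text
t: 10.55
eef_pos: [0.5357, 0.0278, 0.2003]
tool_rot: [0.0, 0.692, 0.722, 0.0]
contact_force: [-5.2, -1.1, 13.8]
gripper_width: 0.274
grasp_force: 88.9
```

```bash
python3 -c "
from h import *
p=snap('f30')"
```

```text
t 10.55 tz now [-0.048  1.253  0.286] F [-5.2 -1.1 13.8] w 0.274
after tz [ 0.044  1.035 -0.106] q7 -0.251
toolframe [-0.      0.      0.0373] yawx 92.1 z [ 7.e-04 -4.e-04 -1.e+00]
```

>>> send_rows(deltas="0 0 0.0002 5; 0 0 0.0004 10; 0 0 0.0006 15; 0 0 0.0008 20")

```text
t: 11.0
eef_pos: [0.5357, 0.0278, 0.2002]
tool_rot: [0.0, 0.807, 0.591, 0.0]
contact_force: [-7.2, -0.5, 19.1]
gripper_width: 0.271
grasp_force: 89.4
```

```bash
python3 -c "
from h import *
p=snap('f50');vt('f50')"
```

```text
t 11.0 tz now [-0.097  1.615  0.345] F [-7.2 -0.5 19.1] w 0.271
after tz [-0.032  1.534 -0.033] q7 -0.576
toolframe [-0.0001 -0.      0.0373] yawx 72.2 z [ 1.e-03 -4.e-04 -1.e+00]
f50 foot shift px [-0.06  1.6 ] 0.947
```

The knob itself doesn't sink, as upward Fz grew, so I'll unload z and add the last few degrees.

>>> send_rows(deltas="0 0 -0.001 0; 0 0 -0.002 0; 0 0 -0.002 5; 0 0 -0.002 10")

```text
t: 11.45
eef_pos: [0.5356, 0.0278, 0.2004]
tool_rot: [0.0, 0.855, 0.519, 0.0]
contact_force: [-0.7, 1.8, 5.5]
gripper_width: 0.272
grasp_force: 88.8
```

```bash
python3 -c "
from h import *
p=snap('f60');vt('f60')"
```

```text
t 11.45 tz now [0.096 0.263 0.41 ] F [-0.7  1.8  5.5] w 0.272
after tz [ 0.122  0.272 -0.037] q7 -0.738
toolframe [0.     0.0001 0.0374] yawx 62.2 z [ 3.e-04 -0.e+00 -1.e+00]
f60 foot shift px [-0.05  1.63] 0.939
```

>>> send_rows(deltas="0 0 0 -5; 0 0 0 -10; 0 0 0 -10; 0 0 0 -5; 0 0 0 0")

```text
t: 12.0
eef_pos: [0.5356, 0.0278, 0.2004]
tool_rot: [0.0, 0.855, 0.519, 0.0]
contact_force: [-1.8, 0.2, 4.8]
gripper_width: 0.272
grasp_force: 88.9
```

```bash
python3 -c "
from h import *
st()"
```

```text
{'t': 12.0, 'q': [0.035, 0.306, -0.245, 1.914, 0.091, 0.931, -0.733], 'eef_pos': [0.536, 0.028, 0.2], 'tool_rot': [0.0, 0.855, 0.519, 0.0], 'contact_force': [-1.821, 0.243, 4.83], 'torque': [0.052, 0.286, 0.292], 'gripper_width': 0.272, 'grasp_force': 88.857}
```

>>> send_rows(deltas="0 0 0 -5; 0 0 0 -10; 0 0 0 -10; 0 0 0 -5; 0 0 0 0")

```text
t: 12.5
eef_pos: [0.5356, 0.0278, 0.2004]
tool_rot: [0.0, 0.855, 0.519, 0.0]
contact_force: [-1.4, -0.4, 5.8]
gripper_width: 0.274
grasp_force: 88.9
```

```bash
python3 -c "
from h import *
st()"
```

```text
{'t': 12.5, 'q': [0.035, 0.306, -0.245, 1.915, 0.091, 0.931, -0.733], 'eef_pos': [0.536, 0.028, 0.2], 'tool_rot': [0.0, 0.855, 0.519, 0.0], 'contact_force': [-1.36, -0.357, 5.759], 'torque': [0.164, 0.27, 0.307], 'gripper_width': 0.274, 'grasp_force': 88.864}
```

>>> send_rows(deltas="0 0 0 -5; 0 0 0 -10; 0 0 0 -10; 0 0 0 -5; 0 0 0 0")

```text
t: 13.0
eef_pos: [0.5356, 0.0278, 0.2004]
tool_rot: [0.0, 0.855, 0.519, 0.0]
contact_force: [-1.8, 0.6, 5.1]
gripper_width: 0.272
grasp_force: 88.9
```

```bash
python3 -c "
from h import *
st()"
```

```text
{'t': 13.0, 'q': [0.035, 0.306, -0.245, 1.915, 0.091, 0.931, -0.733], 'eef_pos': [0.536, 0.028, 0.2], 'tool_rot': [0.0, 0.855, 0.519, 0.0], 'contact_force': [-1.847, 0.627, 5.13], 'torque': [0.093, 0.317, 0.331], 'gripper_width': 0.272, 'grasp_force': 88.863}
```

>>> send_rows(deltas="0 0 0 -5; 0 0 0 -10; 0 0 0 -10; 0 0 0 -5; 0 0 0 0")

```text
t: 13.5
eef_pos: [0.5356, 0.0278, 0.2004]
tool_rot: [0.0, 0.855, 0.519, 0.0]
contact_force: [-1.0, 0.4, 4.9]
gripper_width: 0.276
grasp_force: 88.9
```

```bash
python3 -c "
from h import *
st()"
```

```text
{'t': 13.5, 'q': [0.035, 0.306, -0.245, 1.915, 0.091, 0.931, -0.733], 'eef_pos': [0.536, 0.028, 0.2], 'tool_rot': [0.0, 0.855, 0.519, 0.0], 'contact_force': [-0.961, 0.425, 4.938], 'torque': [0.171, 0.311, 0.295], 'gripper_width': 0.276, 'grasp_force': 88.864}
```

Repeated torque samples average 0.33 N·m, about 43 N, which agrees with the angle estimate. Letting go and rising.

>>> send_rows(deltas="0 0 0 0; 0 0 0 0; 0 0 0 0; 0 0 0 0; 0 0 0 0", claw=0.8)

```text
t: 14.0
eef_pos: [0.5355, 0.0276, 0.2001]
tool_rot: [-0.0, 0.854, 0.52, -0.0]
contact_force: [-0.6, 0.3, -0.1]
gripper_width: 0.8
grasp_force: 0.0
```

>>> send_rows(deltas="0 0 -0.02 0; 0 0 -0.04 0; 0 0 -0.06 0; 0 0 -0.08 0; 0 0 -0.08 0")

```text
t: 14.5
eef_pos: [0.5371, 0.028, 0.283]
tool_rot: [0.001, 0.854, 0.52, 0.002]
contact_force: [-0.0, -0.3, -0.4]
gripper_width: 0.802
grasp_force: 0.0
```

```bash
python3 -c "
from h import *
p=snap('end');vt('end')
im=p['img'][150:270,180:340,::-1]; cv2.imwrite('pics/end.png',cv2.resize(im,None,fx=5,fy=5,interpolation=cv2.INTER_CUBIC))"
```

```text
t 14.5 tz now [0.063 0.032 0.   ] F [-0.  -0.3 -0.4] w 0.802
after tz [ 0.04  -0.008 -0.009] q7 -0.704
toolframe [-0.0004 -0.0007  0.1182] yawx 62.6 z [ 2.7e-03  2.0e-04 -1.0e+00]
end foot shift px [-0.06  1.62] 0.938
```

View pics/end.png

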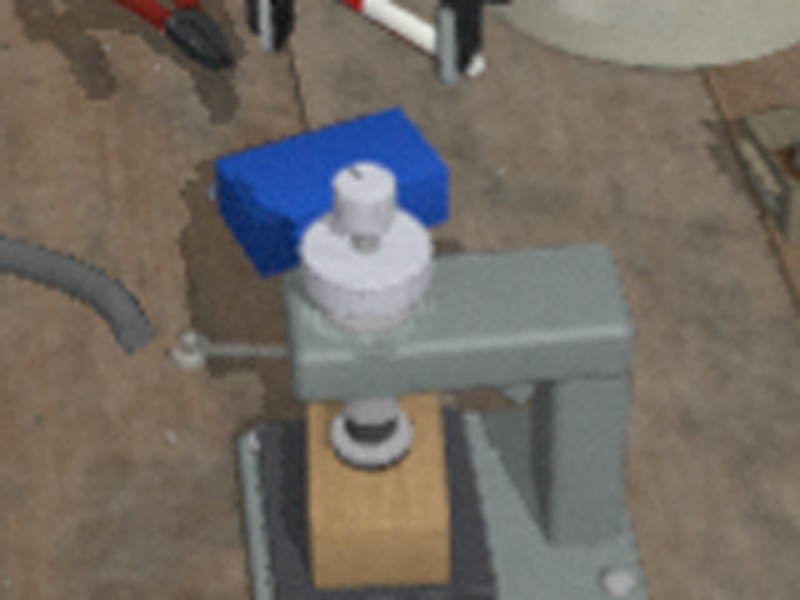

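The gripper is clear, the foot (370,435) sits on the block, and the knob's mark (355,172) has turned clockwise.

```bash
python3 -c "
from station import bot
print(bot.hand_in())"
```

```text
the job is handed in; nothing more can be done
None
```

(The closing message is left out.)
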